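# Sweep the empty vials into the collecting tray

## Task

Clear up the vaccination counter: with closed fingers, sweep the three small empty vials along the counter through the open front of the low steel tray, until all three stand wholly inside it. Do not lift them or knock them over, leave the larger capped bottle, the carton and the pump bottle where they are, and finish with the hand clear of everything.

Things in the scene. Friction and masses are not known exactly. Their poses are not given: they have to be found in the camera images.
- vial0: one of three like empty vials standing loose on the counter: amber glass, white label, narrow neck with bare aluminium collar, no cap; 30 mm across, 52 mm tall (straight body up to 38 mm), about 35 g. Slides when pushed low, may topple if pushed hard near its top. Origin: centre of its underside (height 0), z up; its yaw means nothing.
- vial1: one of three like empty vials standing loose on the counter: amber glass, white label, narrow neck with bare aluminium collar, no cap; 30 mm across, 52 mm tall (straight body up to 38 mm), about 35 g. Slides when pushed low, may topple if pushed hard near its top. Origin: centre of its underside (height 0), z up; its yaw means nothing.
- vial2: one of three like empty vials standing loose on the counter: amber glass, white label, narrow neck with bare aluminium collar, no cap; 30 mm across, 52 mm tall (straight body up to 38 mm), about 35 g. Slides when pushed low, may topple if pushed hard near its top. Origin: centre of its underside (height 0), z up; its yaw means nothing.
- tray: low steel collecting tray fixed to the counter, open at the front; inside 140 mm deep (x) by 170 mm wide (y); walls 30 mm high, 4 mm thick; floor a thin sheet level with the counter, no lip. Origin: centre of the inner floor. x points from the open front (x = -70 mm) to the back wall (inner face x = +70 mm); side walls' inner faces at y = -85, +85 mm. Faces the robot, turned by up to 15 degrees.
- bottle: larger full bottle, to be left alone: amber glass, white label, broad white cap (38 mm across); 48 mm across, 63 mm tall, 150 g, loose, standing among the vials. Origin: centre of its underside.
- rack: white block rack with six full capped vials, fixed to the counter beside the tray: 90 mm (x) by 130 mm (y), 62 mm tall with its vials. Origin: centre of its underside.
- carton: cardboard carton lying loose at the robot's right: 70 mm (x) by 120 mm (y) by 55 mm tall, to be left alone. Origin: centre of its underside.
- pump: white pump bottle standing loose at the robot's left: 60 mm across, 150 mm tall, its spout reaching 40 mm to its own -x side, to be left alone. Origin: centre of its underside.
Mind the look-alikes: they are no part of the job. What is shaped like the vial1 but blue is not meant.

How it is judged:
At the end, for the whole second after the job is handed in: All three empty vials stand upright on the tray's floor, at rest, each with its whole width behind the open front (to 2 mm) and between the walls; the capped bottle, the carton and the pump bottle stand within 15 mm of where they were (x of vial0 in the frame of tray between -0.057 and 0.07 m and y of vial0 in the frame of tray between -0.085 and 0.085 m and height (world z) of each of vial0, vial1, vial2 below 0.006 m and angle between each of vial0, vial1, vial2, bottle, carton, pump's own z axis and vertical below 0.15 rad and linear speed of each of vial0, vial1, vial2 below 0.02 m/s and x of vial1 in the frame of tray between -0.057 and 0.07 m and y of vial1 in the frame of tray between -0.085 and 0.085 m and x of vial2 in the frame of tray between -0.057 and 0.07 m and y of vial2 in the frame of tray between -0.085 and 0.085 m and distance of each of bottle, carton, pump from where it was at the start of the episode below 0.015 m); the robot touches nothing.
It fails at once if an empty vial is lifted off the counter (height (world z) of any of vial0, vial1, vial2 above 0.012 m).
It fails at once if an empty vial is knocked over (angle between any of vial0, vial1, vial2's own z axis and vertical above 0.7 rad).
It fails at once if the capped bottle, the carton or the pump bottle is displaced by more than 15 mm or knocked over (distance of any of bottle, carton, pump from where it was at the start of the episode above 0.015 m or angle between any of bottle, carton, pump's own z axis and vertical above 0.5 rad).
It also fails if it takes over 72 s, if anything falls off the work surface, if the arm or the gripper's body presses on something with over 40 N, if the wrist force passes 120 N, or if a joint passes its speed limit or range.

## Robot

A 6-joint arm with a two-finger parallel gripper is mounted at the origin on the work surface. World frame = base frame: x ahead of the robot, y to its left, z up, the work surface at z = 0. Lengths are in m, angles in rad, forces in N, time in s.
With the tool pointing down it reaches from about 0.275 to 0.825 m from the base axis. Payload 5.2 kg.
Tool frame: the origin (TCP) lies midway between the tips of the shut fingers; the grasp point (between the pads) lies 19 mm behind it; z points along the fingers, x is the direction in which the jaws open and shut, and the axes are right-handed (so a half turn about z gives the same grasp; the last joint's range is limited). The gripper opens to 93 mm and grips with 3 to 60 N. Pads are 15 mm wide; open, the fingers measure 128 mm over their backs; the gripper's body (75 mm by 188 mm) begins 65 mm behind the grasp point.
Start: joints at [1.116, 0.259, 1.535, -0, 1.348, -0.203], TCP at [0.137, 0.533, 0.219] pointing down, gripper open.
Joint ranges: [-3.14, 3.14], [-0.91, 2.08], [0.19, 2.58], [-1.22, 4.36], [0.22, 2.71], [-3.12, 3.12]. Speed limits (rad/s): [2.57, 2.57, 3.14, 3.14, 3.14, 3.14].

## Interface

Orientations are given as a unit quaternion [x, y, z, w].
In Python, from bench import arm gives the robot as it stands.
- The arm moves only by the tool move_arm, never from a script. Its argument "series" is a list of rows, each a list of 4 numbers: the shift along the tool's x, y, z in units of 40 mm (1.0 is 40 mm), then the turn about the tool's z in units of 5 degrees (1.0 is 5 degrees). A call has 1 to 20 rows; each row is the pose to reach, as a shift and turn from the pose commanded when the call began, along the tool's axes at that moment; what a row does not reach only later rows make up. A row lasts 1/8 s, in which the tool goes at most 62.5 mm and 10.7 degrees, less where a joint would pass 70% of its speed; a pose out of reach is approached as far as the arm can. A call with a gripper value outside its range is refused whole. "gripper" is the opening, from -1 (shut) to 1 (fully open), set as the call begins (left out, the last holds). The fingers move at their own pace and stop on an object; "squeeze" is the grip in N (left out, the last holds). Time passes only in rows, so rows that repeat a pose let the fingers close. It gives the time, the measured TCP pose, the force and the opening at its end, in the units of the state.
- arm.observe(): the state, without advancing time (a new reading comes with each control period).
- arm.camera(name): name is "scene" or "top" or "wrist"; returns the picture (420x560x3 uint8, red, green, blue); there is no depth.
- arm.get_calibration(name): a dict with "vfov" (degrees; the focal length in pixels is half the picture's height over the tangent of half this angle, whatever the lens; pixels are square), "cx", "cy" (the principal point, pixels), "R" (3x3) and "t" (3): a world point X has camera coordinates R X + t. Camera axes: x right, y down, z forward; pixel columns grow to the right and rows downward; lengths in m; the calibration is good to about 2 mm. A picture is of the moment at which its call begins: read the wrist's pose just before it. get_calibration takes no time and is no camera call; for the wrist camera it gives the pose at the moment of the call.
- arm.hand_in(): hands the job in, once; it reports no verdict.
The state is a dict: "time_s": time; "joint_positions": joint angles; "qvel": joint speeds; "effort": joint torques, N m; "tcp_pos": TCP position; "ee_rot": TCP orientation; "wrist_force": force on the tool from outside, world axes, zero at the start; "moment": the same for the moment, N m; "gripper_width": finger opening in m.
Only numpy, scipy, OpenCV 4.12 (cv2) and the standard library are available. Lean on these libraries where they do the work, as an engineer would, in place of code of your own. Each camera call takes 0.05 s, during which the arm holds its last target.

## Working session

There is one attempt and no reset: what is moved stays moved. The work goes in short steps, Python scripts to look and compute and a tool call to move; the robot and the scene stay as the last step left them, time stands still between calls to the robot, and variables do not carry over. Pictures are saved under pics/ and viewed, and the job is handed in when it is done.

Besides the shell and the picture viewer there is one more tool, called after "Emit:" in YAML: its name, and indented under it one key for each argument. move_arm: Moves the arm, as the interface text tells. Its arguments: {"type":"object","properties":{"series":{"type":"array"},"gripper":{"type":"number"},"squeeze":{"type":"number"}},"required":["series"]}

```bash
ls; mkdir -p pics; python3 - <<'E'
from bench import arm
import cv2,numpy as np
print(arm.observe())
for n in ["scene","top","wrist"]:
    c=arm.get_calibration(n);print(n,c)
    cv2.imwrite(f"pics/{n}0.png",cv2.cvtColor(arm.camera(n),cv2.COLOR_RGB2BGR))
E
```

```text
pics
{'time_s': 0.0, 'joint_positions': array([ 1.11620388e+00,  2.59350713e-01,  1.53607077e+00,  1.35886893e-05,
        1.34799820e+00, -2.02792149e-01]), 'qvel': array([ 0.00038887,  0.00074409,  0.00129703,  0.00235238, -0.00035421,
       -0.00179609]), 'effort': array([-6.08343689e-04, -4.37303710e+01, -2.84008902e+01,  7.17852591e-02,
        4.14007588e-02, -1.74809147e-04]), 'tcp_pos': array([0.13675671, 0.53216715, 0.2178185 ]), 'ee_rot': array([ 7.90300502e-01,  6.12718762e-01, -8.22811047e-04,  3.96908854e-04]), 'wrist_force': array([-0.591751  ,  0.08090401,  0.48619212]), 'moment': array([0.02554524, 0.02906926, 0.03817491]), 'gripper_width': 0.0928344905151691}
scene {'vfov': 48.58637854518531, 'cx': 277.8377840117735, 'cy': 212.79333682946609, 'R': array([[ 0.18376053,  0.98295628, -0.0053874 ],
       [ 0.7317845 , -0.14045995, -0.66690513],
       [-0.6562953 ,  0.11860842, -0.74512316]]), 't': array([-0.10130152, -0.36972425,  1.51061749])}
top {'vfov': 52.137574896198245, 'cx': 278.3540127113207, 'cy': 213.57821013167725, 'R': array([[-8.27656907e-02, -9.96569002e-01, -2.53690104e-04],
       [-9.75209466e-01,  8.10441844e-02, -2.05908565e-01],
       [ 2.05222654e-01, -1.67947636e-02, -9.78571202e-01]]), 't': array([0.0356966 , 0.51269974, 1.1496605 ])}
wrist {'vfov': 67.81770265650626, 'cx': 277.6749267907179, 'cy': 208.46819040804166, 'R': array([[ 0.24892427,  0.96852034, -0.00224764],
       [ 0.93525639, -0.23977064,  0.26039493],
       [ 0.25165887, -0.06692074, -0.96549958]]), 't': array([-0.5494628 , -0.031817  ,  0.39034318])}
```

View pics/scene0.png

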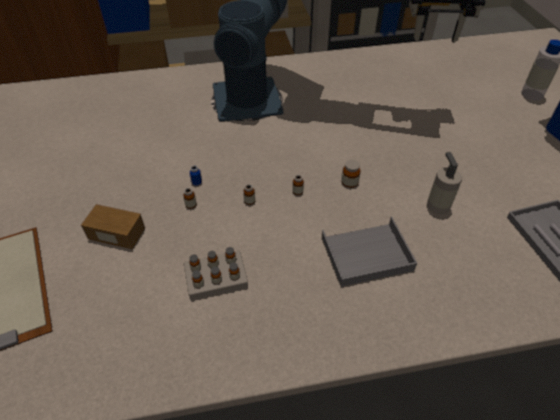

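View pics/top0.png

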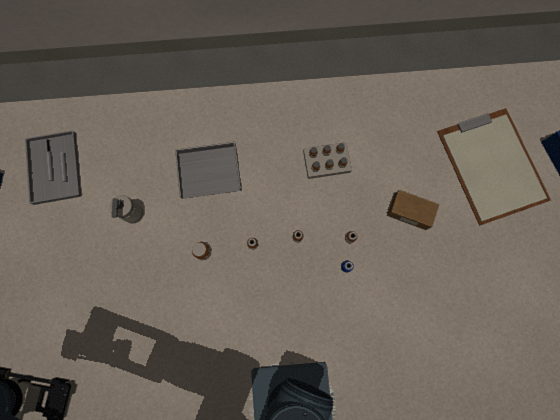

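View pics/wrist0.png

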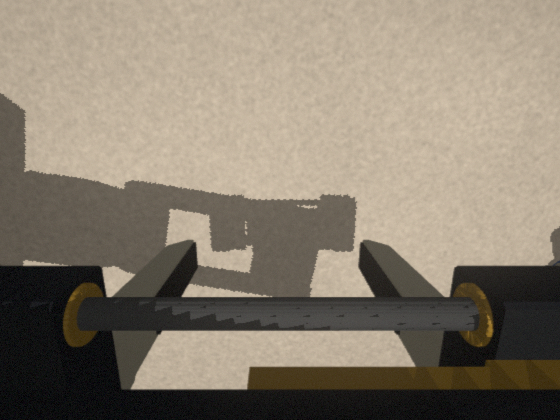

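The top view shows vials near (252,243), (298,236) and (351,237), and the blue look-alike at (347,266). The bottle is at (201,250), the open tray at (208,171), the rack at (327,160), the carton at (413,209) and the pump at (125,208). I'll enlarge crops of both views to get exact pixels.

```bash
python3 - <<'E'
import cv2
a=cv2.imread("pics/top0.png");b=cv2.imread("pics/scene0.png")
cv2.imwrite("pics/topc.png",cv2.resize(a[130:280,165:365],None,fx=4,fy=4,interpolation=cv2.INTER_CUBIC))
cv2.imwrite("pics/scenec.png",cv2.resize(b[145:285,220:420],None,fx=4,fy=4,interpolation=cv2.INTER_CUBIC))
cv2.imwrite("pics/scened.png",cv2.resize(b[145:265,60:260],None,fx=4,fy=4,interpolation=cv2.INTER_CUBIC))
E
```

```text
(no output)
```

View pics/topc.png

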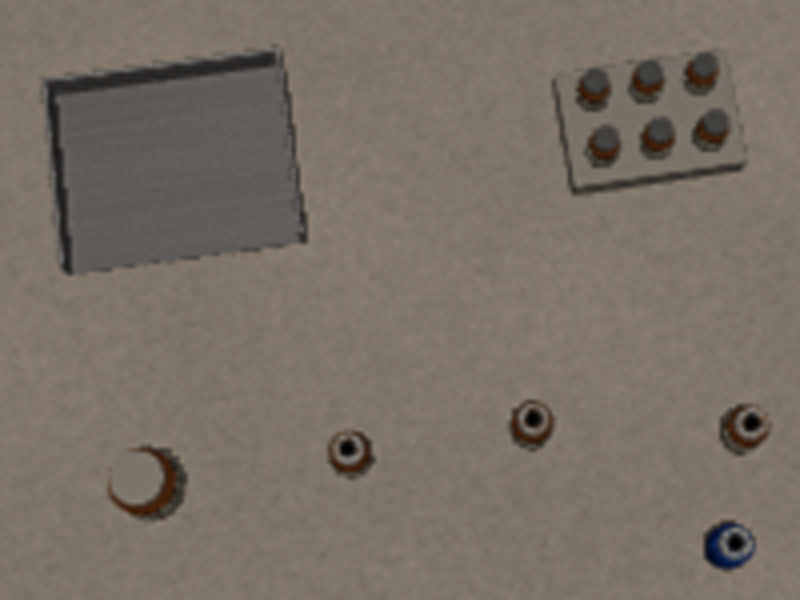

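View pics/scenec.png

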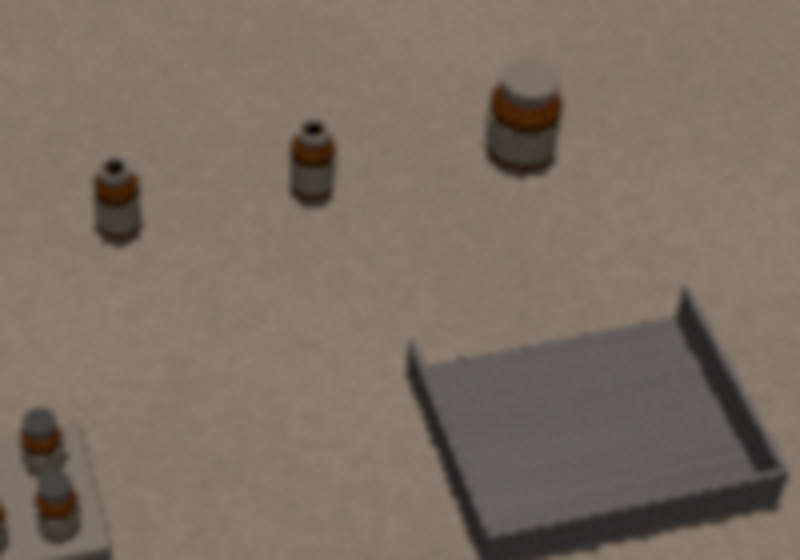

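View pics/scened.png

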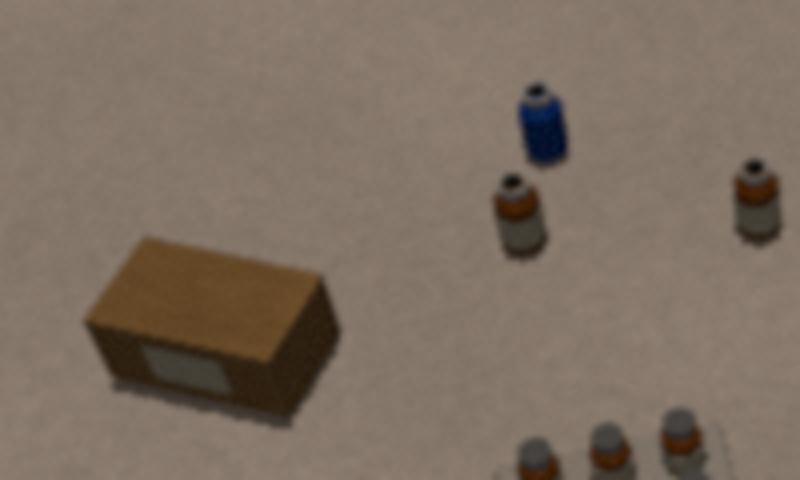

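```bash
cat > h.py <<'E'
import numpy as np, cv2
from bench import arm
def K(c):
    f=210/np.tan(np.radians(c["vfov"]/2)); return np.array([[f,0,c["cx"]],[0,f,c["cy"]],[0,0,1]])
def P(c): return K(c)@np.c_[c["R"],c["t"]]
def proj(c,X):
    p=P(c)@np.append(X,1); return p[:2]/p[2]
def tri(c1,p1,c2,p2):
    X=cv2.triangulatePoints(P(c1),P(c2),np.array(p1,float).reshape(2,1),np.array(p2,float).reshape(2,1))[:,0]
    X=X[:3]/X[3]
    return X,np.linalg.norm(proj(c1,X)-p1),np.linalg.norm(proj(c2,X)-p2)
def onplane(c,p,z):
    d=c["R"].T@np.linalg.solve(K(c),[p[0],p[1],1]); o=-c["R"].T@c["t"]
    return o+d*(z-o[2])/d[2]
def un(p,ox,oy,s=4): return np.array([(p[0]+.5)/s-.5+ox,(p[1]+.5)/s-.5+oy])
E
python3 - <<'E'
from h import *
np.set_printoptions(precision=4,suppress=True)
T=arm.get_calibration("top");S=arm.get_calibration("scene")
tc=lambda u,v:un((u,v),165,130); sc=lambda u,v:un((u,v),220,145); sd=lambda u,v:un((u,v),60,145)
for n,a,b,h in [("A",tc(347,448),sc(313,129),.052),("B",tc(533,418),sc(114,166),.052),("C",tc(751,423),sd(512,182),.052),("blue",tc(736,542),sd(537,91),.052),("cap",tc(137,477),sc(531,80),.063),
 ("trFL",tc(68,272),sc(682,322),0),("trFR",tc(305,242),sc(415,377),0),("trBLtop",tc(48,82),sc(783,475),.03)]:
    print(n,*tri(T,a,S,b),onplane(T,a,h)[:2],onplane(S,b,h)[:2])
a=cv2.imread("pics/top0.png")
for n,q,h in [("pumpbody",(131,210),0.0),("pump spout",(118,208),.14),("carton",(413,209),.055),("fakeTrayFL",(33,203),0)]: print(n,onplane(T,q,h))
E
```

```text
A [0.4412 0.0735 0.0521] 0.20155980842945753 0.18560104417461754 [0.4413 0.0741] [0.441  0.0731]
B [ 0.4513 -0.0565  0.0532] 0.17036173449819347 0.1601563717273992 [ 0.4516 -0.0561] [ 0.4501 -0.0568]
C [ 0.4355 -0.2069  0.0519] 0.12397482030173712 0.116822686570113 [ 0.4355 -0.2066] [ 0.4355 -0.2072]
blue [ 0.3546 -0.1865  0.0521] 0.04102227799043018 0.036388986923801436 [ 0.3546 -0.1866] [ 0.3545 -0.1864]
cap [0.4321 0.2189 0.061 ] 0.23963786336131995 0.21498476196999264 [0.4316 0.2179] [0.4342 0.2186]
trFL [ 0.5975  0.2739 -0.0024] 0.1862983570092223 0.18903718774406847 [0.5967 0.2729] [0.5993 0.2733]
trFR [ 0.6068  0.0997 -0.0046] 0.8253710005409937 0.8618777265737224 [0.6051 0.097 ] [0.6105 0.1006]
trBLtop [0.7365 0.2779 0.0252] 0.318610547069477 0.35778099899555516 [0.7343 0.276 ] [0.7395 0.2765]
pumpbody [0.5716 0.4223 0.    ]
pump spout [0.5451 0.4095 0.14  ]
carton [ 0.4954 -0.3843  0.055 ]
fakeTrayFL [0.6167 0.7097 0.    ]
```

```bash
python3 - <<'E'
from h import *
from scipy.optimize import least_squares
T=arm.get_calibration("top");S=arm.get_calibration("scene")
tc=lambda u,v:un((u,v),165,130); sc=lambda u,v:un((u,v),220,145)
obs=[(T,tc(68,272),(-.07,.087,0)),(T,tc(306,242),(-.07,-.089,0)),(T,tc(46,80),(.074,.089,.03)),(T,tc(281,47),(.074,-.089,.03)),
(S,sc(684,318),(-.07,.085,0)),(S,sc(427,368),(-.07,-.085,0)),(S,sc(785,473),(.074,.089,.03)),(S,sc(684,290),(-.07,.087,.03)),(S,sc(410,343),(-.07,-.087,.03))]
def W(p,q):
    c,s=np.cos(p[2]),np.sin(p[2]); return np.array([p[0]+c*q[0]-s*q[1],p[1]+s*q[0]+c*q[1],q[2]])
f=lambda p:np.concatenate([proj(c,W(p,q))-o for c,o,q in obs])
r=least_squares(f,[.67,.19,.05],loss="soft_l1"); print(r.x,np.degrees(r.x[2]));print(r.fun.reshape(-1,2).round(1))
p=r.x
for nm,c,ox,oy in [("top",T,165,130),("scene",S,220,145)]:
    im=cv2.imread(f"pics/{nm}0.png")[oy:oy+150,ox:ox+200]; im=cv2.resize(im,None,fx=4,fy=4)
    def L(a,b,col):
        q=[tuple(int(v) for v in (proj(c,W(p,k))-[ox,oy]+.5)*4) for k in(a,b)]; cv2.line(im,*q,col,1)
    for z,col in((0,(0,255,0)),(.03,(0,0,255))):
        for s in(-1,1): L((-.07,s*.085,z),(.07,s*.085,z),col)
        L((.07,-.085,z),(.07,.085,z),col)
    L((-.07,-.085,0),(-.07,.085,0),(0,255,0))
    for x,y,rr,h in[(.4412,.0735,.015,.038),(.4513,-.0565,.015,.038),(.4355,-.2069,.015,.038),(.432,.2186,.024,.05)]:
        for z in(0,h):
            q=np.array([proj(c,(x+rr*np.cos(t),y+rr*np.sin(t),z)) for t in np.linspace(0,6.28,40)]);cv2.polylines(im,[((q-[ox,oy]+.5)*4).astype(int)],True,(255,255,0),1)
    cv2.imwrite(f"pics/ov_{nm}.png",im)
E
```

```text
[0.67000994 0.18805842 0.04379801] 2.509441140354362
[[ 0.3  0.1]
 [ 0.1  0.3]
 [-1.  -1.2]
 [ 0.2 -0.2]
 [-2.2  0.3]
 [-3.9  0.2]
 [ 1.2  0.4]
 [ 0.7 -0.9]
 [ 0.4 -1.4]]
```

View pics/ov_top.png

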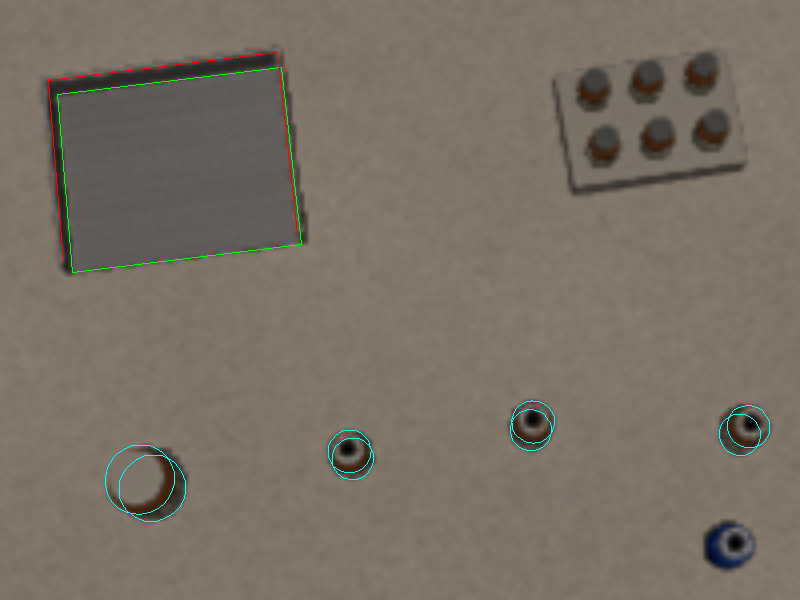

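View pics/ov_scene.png

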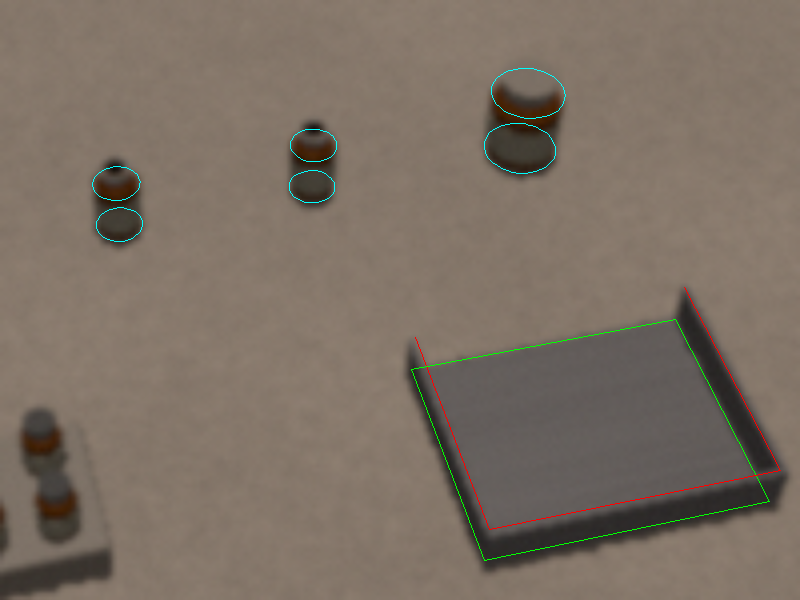

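The overlays match both views. Tray centre is (0.670, 0.188) with yaw 2.5°, vials are at (0.441, 0.074), (0.451, -0.057) and (0.436, -0.207), and measured heights come to 52–53 mm. Next is a move planner.

```bash
cat > plan.py <<'E'
# usage: plan.py x,y,z,yawdeg(of tool y = push dir) ...   -> units from current pose
import sys; from h import *
from scipy.spatial.transform import Rotation as Ro
s=arm.observe(); R=Ro.from_quat(s["ee_rot"]).as_matrix(); p=s["tcp_pos"]
yaw=np.degrees(np.arctan2(R[1,1],R[0,1]))
print("t",round(s["time_s"],2),"p",p.round(4),"yaw",round(yaw,2),"F",s["wrist_force"].round(1),"w",round(s["gripper_width"],4))
for a in sys.argv[1:]:
    x=[float(v) for v in a.split(",")]
    d=R.T@(np.array(x[:3])-p)/.04; print(a,"->",d.round(3),"turn",round(-(x[3]-yaw)/5,3))
E
python3 plan.py .4096,.0531,.1,33 .4096,.0531,.009,33
```

```text
t 0.15 p [0.1368 0.5323 0.218 ] yaw -14.43 F [-0.3  0.2 -0. ] w 0.093
.4096,.0531,.1,33 -> [-9.899  9.59   2.961] turn -9.486
.4096,.0531,.009,33 -> [-9.896  9.591  5.236] turn -9.486
```

Emit:
move_arm:
  series:
    - [-1,1,0.3,-1]
    - [-2,2,0.6,-2]
    - [-3,3,0.9,-3]
    - [-4,4,1.2,-4]
    - [-5,5,1.5,-5]
    - [-6,6,1.8,-6]
    - [-7,7,2.1,-7]
    - [-8,8,2.4,-8]
    - [-9,8.8,2.7,-9]
    - [-9.6,9.3,2.96,-9.49]
    - [-9.9,9.59,2.96,-9.49]
    - [-9.9,9.59,2.96,-9.49]
    - [-9.9,9.59,2.96,-9.49]
  gripper: -1

```text
time_s: 1.78
tcp_pos: [0.4094, 0.0545, 0.1005]
ee_rot: [0.477, 0.879, 0.0, -0.0]
wrist_force: [-0.6, 0.2, -0.6]
gripper_width: 0.0002
```

```bash
python3 plan.py .4096,.0531,.009,33 .669,.2217,.009,33; python3 - <<'E'
from h import *
for n in ["wrist","top"]: cv2.imwrite(f"pics/{n}1.png",cv2.cvtColor(arm.camera(n),cv2.COLOR_RGB2BGR))
E
```

```text
t 1.77 p [0.4094 0.0545 0.1005] yaw 33.04 F [-0.6  0.2 -0.6] w 0.0002
.4096,.0531,.009,33 -> [-0.033 -0.017  2.288] turn 0.008
.669,.2217,.009,33 -> [-0.035  7.718  2.29 ] turn 0.008
```

View pics/wrist1.png

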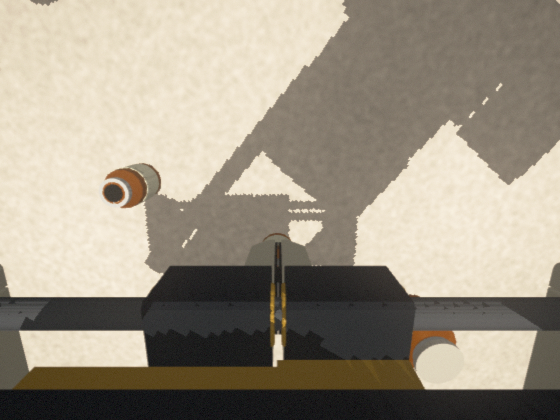

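The wrist view shows the fingers shut and vial A straight ahead at column ≈277. The bottle is off to the right at (440,360). Descending now, then starting the push.

Emit:
move_arm:
  series:
    - [-0.03,0,0.8,0]
    - [-0.03,0,1.6,0]
    - [-0.03,0,2.1,0]
    - [-0.03,0,2.29,0]
    - [-0.03,0,2.29,0]
    - [-0.03,0.1,2.29,0]
    - [-0.03,0.2,2.29,0]
    - [-0.03,0.3,2.29,0]
    - [-0.03,0.4,2.29,0]
    - [-0.03,0.5,2.29,0]
    - [-0.03,0.6,2.29,0]
    - [-0.03,0.75,2.29,0]
    - [-0.03,0.9,2.29,0]
    - [-0.03,1.05,2.29,0]
    - [-0.03,1.2,2.29,0]
    - [-0.03,1.35,2.29,0]
    - [-0.03,1.5,2.29,0]
    - [-0.03,1.6,2.29,0]
    - [-0.03,1.6,2.29,0]

```text
time_s: 4.25
tcp_pos: [0.4644, 0.0876, 0.0086]
ee_rot: [0.477, 0.879, 0.0, 0.0]
wrist_force: [-0.4, 0.1, -0.8]
gripper_width: 0.0004
```

```bash
python3 plan.py .669,.2217,.009,33; python3 - <<'E'
from h import *
a=arm.camera("scene")[145:285,220:420]; b=arm.camera("wrist")
cv2.imwrite("pics/scene2.png",cv2.cvtColor(cv2.resize(a,None,fx=4,fy=4),cv2.COLOR_RGB2BGR))
cv2.imwrite("pics/wrist2.png",cv2.cvtColor(b,cv2.COLOR_RGB2BGR))
E
```

```text
t 4.25 p [0.4644 0.0876 0.0086] yaw 33.04 F [-0.4  0.1 -0.8] w 0.0004
.669,.2217,.009,33 -> [ 0.022  6.115 -0.008] turn 0.007
```

View pics/scene2.png

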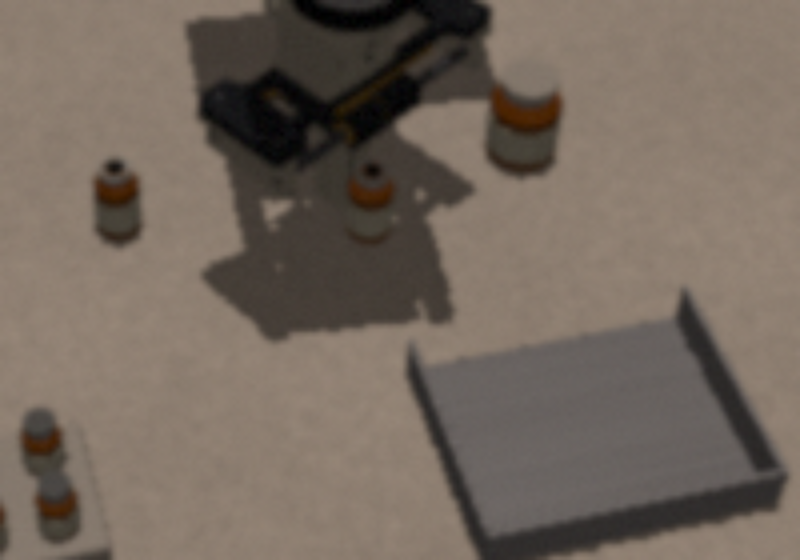

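View pics/wrist2.png

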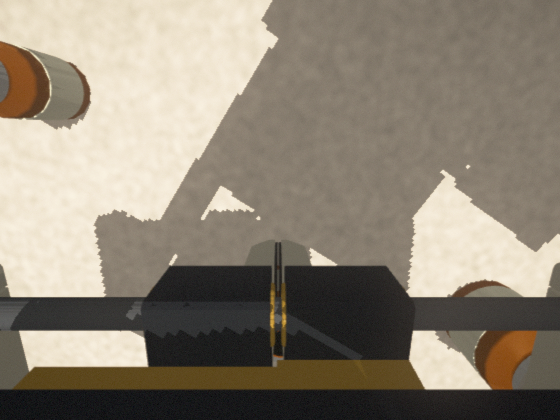

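```bash
python3 - <<'E'
from h import *
S=arm.get_calibration("scene");o=arm.observe()["tcp_pos"]
X=onplane(S,un((372,170),220,145),.052);d=X[:2]-o[:2];a=np.radians(33)
print(X,"ahead",d@[np.cos(a),np.sin(a)],"left",d@[-np.sin(a),np.cos(a)])
E
```

```text
[0.48419527 0.10153026 0.052     ] ahead 0.024558336645457327 left 0.0008239065754279113
```

Vial A is standing and centred on the finger face: 24.6 mm ahead, 0.8 mm to the side. I'll continue the push.

Emit:
move_arm:
  series:
    - [0,0.1,0,0]
    - [0,0.2,0,0]
    - [0,0.35,0,0]
    - [0,0.55,0,0]
    - [0,0.75,0,0]
    - [0,0.95,0,0]
    - [0,1.15,0,0]
    - [0,1.35,0,0]
    - [0,1.55,0,0]
    - [0,1.75,0,0]
    - [0,1.95,0,0]
    - [0,2.15,0,0]
    - [0,2.35,0,0]
    - [0,2.55,0,0]
    - [0,2.75,0,0]
    - [0,2.95,0,0]
    - [0,3.15,0,0]
    - [0,3.35,0,0]
    - [0,3.5,0,0]
    - [0,3.6,0,0]

```text
time_s: 6.85
tcp_pos: [0.5852, 0.1661, 0.0086]
ee_rot: [0.477, 0.879, -0.0, 0.0]
wrist_force: [-0.3, -0.2, 0.1]
gripper_width: 0.0006
```

```bash
cat > look.py <<'E'
import sys; from h import *
a=arm.camera("scene")[145:285,220:420]
cv2.imwrite(sys.argv[1],cv2.cvtColor(cv2.resize(a,None,fx=4,fy=4),cv2.COLOR_RGB2BGR))
E
python3 plan.py .669,.2217,.009,33;python3 look.py pics/s3.png
```

```text
t 6.85 p [0.5852 0.1661 0.0086] yaw 33.03 F [-0.3 -0.2  0.1] w 0.0006
.669,.2217,.009,33 -> [ 0.023  2.514 -0.009] turn 0.005
```

View pics/s3.png

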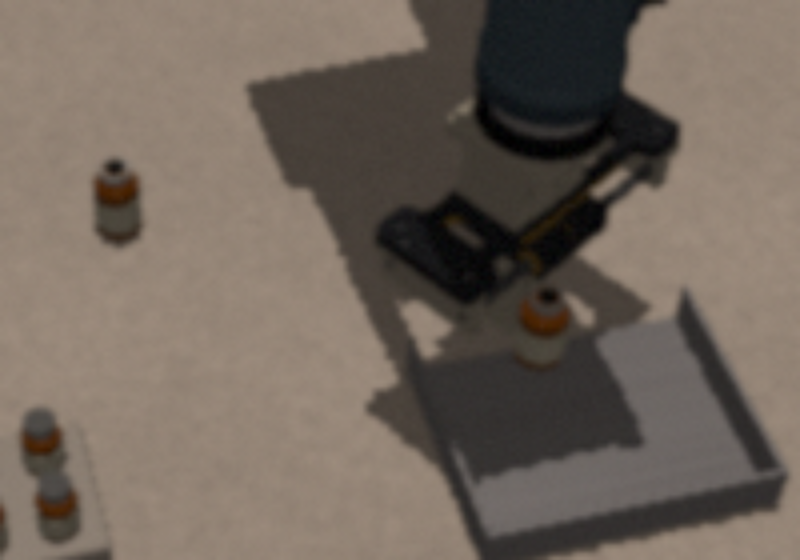

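Vial A stands at the tray's front edge, around (545,335) in the crop. I'll finish the push, then back straight off.

Emit:
move_arm:
  series:
    - [0,0.1,0,0]
    - [0,0.2,0,0]
    - [0,0.35,0,0]
    - [0,0.55,0,0]
    - [0,0.75,0,0]
    - [0,0.95,0,0]
    - [0,1.15,0,0]
    - [0,1.35,0,0]
    - [0,1.55,0,0]
    - [0,1.75,0,0]
    - [0,1.95,0,0]
    - [0,2.15,0,0]
    - [0,2.3,0,0]
    - [0,2.42,0,0]
    - [0,2.5,0,0]
    - [0,2.4,0,0]
    - [0,2.1,0,0]
    - [0,1.5,0,0]
    - [0,1.0,-0.4,0]
    - [0,0.5,-1.5,0]

```text
time_s: 9.4
tcp_pos: [0.598, 0.1757, 0.0667]
ee_rot: [0.477, 0.879, -0.002, -0.003]
wrist_force: [1.3, -1.1, 0.8]
gripper_width: 0.0007
```

```bash
python3 plan.py .4395,-.0924,.1,71.7 .4395,-.0924,.009,71.7;python3 look.py pics/s4.png
```

```text
t 9.4 p [0.598  0.1757 0.0667] yaw 33.0 F [ 1.3 -1.1  0.8] w 0.0007
.4395,-.0924,.1,71.7 -> [-3.46  -6.979 -0.801] turn -7.74
.4395,-.0924,.009,71.7 -> [-3.466 -6.965  1.474] turn -7.74
```

View pics/s4.png

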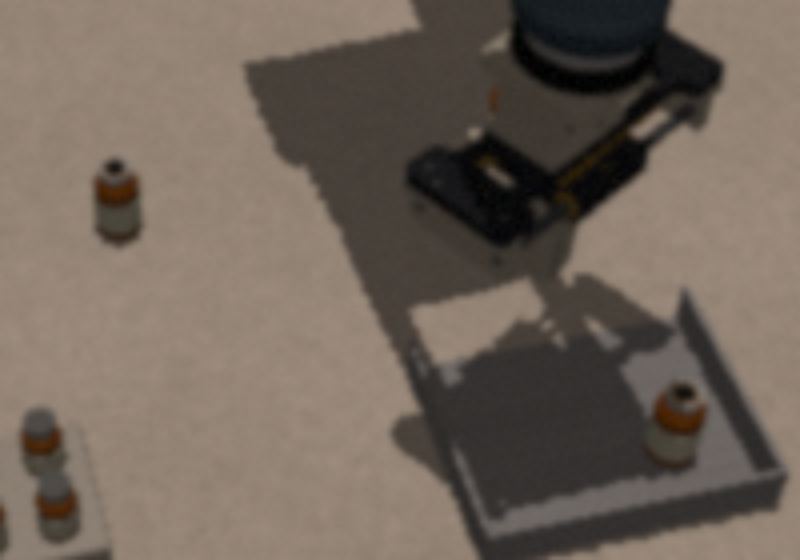

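Vial A stands in the tray's left rear, around (677,430). Next I'll move the hand behind vial B at height.

Emit:
move_arm:
  series:
    - [0,0,-0.8,0]
    - [-0.4,-0.8,-0.8,-1]
    - [-0.9,-1.8,-0.8,-2]
    - [-1.4,-2.8,-0.8,-3.5]
    - [-1.9,-3.8,-0.8,-5]
    - [-2.4,-4.8,-0.8,-6]
    - [-2.9,-5.8,-0.8,-7]
    - [-3.2,-6.5,-0.8,-7.7]
    - [-3.46,-7.0,-0.8,-7.74]
    - [-3.46,-7.0,-0.8,-7.74]
    - [-3.46,-7.0,-0.8,-7.74]

```text
time_s: 10.82
tcp_pos: [0.4514, -0.0669, 0.0987]
ee_rot: [0.175, 0.984, -0.023, -0.003]
wrist_force: [0.5, 1.0, 0.0]
gripper_width: 0.0004
```

```bash
python3 plan.py .4395,-.0924,.009,71.7 .5230,.1606,.009,71.7;python3 look.py pics/s5.png
```

```text
t 10.82 p [ 0.4514 -0.0669  0.0987] yaw 69.87 F [0.5 1.  0. ] w 0.0004
.4395,-.0924,.009,71.7 -> [ 0.065 -0.596  2.273] turn -0.365
.5230,.1606,.009,71.7 -> [0.28  6.054 1.966] turn -0.365
```

View pics/s5.png

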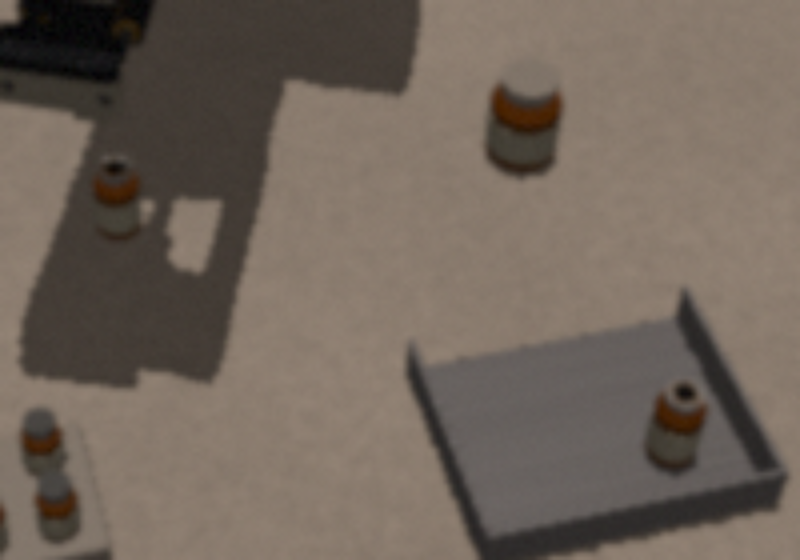

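The view shows vial A well inside the tray, but the arm was still moving at the reading. I'll let it settle.

Emit:
move_arm:
  series:
    - [0,0,0,0]
    - [0,0,0,0]
    - [0,0,0,0]
    - [0,0,0,0]

```text
time_s: 11.38
tcp_pos: [0.4509, -0.0676, 0.0987]
ee_rot: [0.175, 0.984, -0.023, -0.003]
wrist_force: [-0.8, 0.1, -0.2]
gripper_width: 0.0002
```

```bash
python3 plan.py .4395,-.0924,.009,71.7 .5230,.1606,.009,71.7; python3 - <<'E'
from h import *
S=arm.get_calibration("scene")
X=onplane(S,un((684,392),220,145),.052); c,s=np.cos(.0438),np.sin(.0438)
d=X[:2]-[.670,.188]; print("A",X,"tray",c*d[0]+s*d[1],-s*d[0]+c*d[1])
E
```

```text
t 11.38 p [ 0.4509 -0.0676  0.0987] yaw 69.83 F [-0.8  0.1 -0.2] w 0.0002
.4395,-.0924,.009,71.7 -> [ 0.058 -0.575  2.271] turn -0.374
.5230,.1606,.009,71.7 -> [0.279 6.075 1.962] turn -0.374
A [0.68907279 0.23280429 0.052     ] tray 0.021016294284612554 0.0439262007414324
```

```bash
python3 - <<'E'
from h import *
o=arm.observe(); print(o["joint_positions"].round(3),o["qvel"].round(3),o["effort"].round(2),o["ee_rot"],o["wrist_force"])
E
```

```text
[-0.356  0.221  1.912 -0.055  1.008 -3.116] [-0.002  0.     0.003 -0.    -0.    -0.001] [ 3.000e-02 -3.637e+01 -2.327e+01 -2.800e-01 -2.000e-02  0.000e+00] [ 0.17502745  0.98428933 -0.02300476 -0.00326994] [-0.76174159  0.06211206 -0.16767535]
```

Joint 6 stopped at its limit (-3.12), so yaw 71.7° can't be reached here. I'll use the opposite side of the fingers instead, with yaw -108.3° and pushing along tool -y, which puts joint 6 near 0. I'll raise a little and turn back.

Emit:
move_arm:
  series:
    - [0,0,-0.2,1]
    - [0,0,-0.5,3]
    - [0,-0.2,-0.5,5]
    - [0,-0.4,-0.5,7]
    - [0,-0.58,-0.5,9]
    - [0,-0.58,-0.5,11]
    - [0,-0.58,-0.5,13]
    - [0,-0.58,-0.5,15]
    - [0,-0.58,-0.5,17]
    - [0,-0.58,-0.5,19]
    - [0,-0.58,-0.5,21]
    - [0,-0.58,-0.5,23]
    - [0,-0.58,-0.5,25]
    - [0,-0.58,-0.5,27]
    - [0,-0.58,-0.5,29]
    - [0,-0.58,-0.5,31]
    - [0,-0.58,-0.5,33]
    - [0,-0.58,-0.5,35]
    - [0,-0.58,-0.5,35.6]
    - [0,-0.58,-0.5,35.6]

```text
time_s: 13.88
tcp_pos: [0.4431, -0.0885, 0.1198]
ee_rot: [0.987, -0.158, -0.004, 0.023]
wrist_force: [1.4, -0.3, 0.2]
gripper_width: 0.0002
```

Emit:
move_arm:
  series:
    - [0,0,0,0]
    - [0,0,0,0]
    - [0,0,0,0]

```text
time_s: 14.25
tcp_pos: [0.4432, -0.0885, 0.1198]
ee_rot: [0.987, -0.158, -0.004, 0.023]
wrist_force: [0.6, -0.5, 0.7]
gripper_width: 0.0006
```

```bash
cat >> plan.py <<'E'
print("J",s["joint_positions"].round(3),"toolz",R[:,2].round(4))
E
python3 plan.py .4395,-.0924,.009,-108.3 .5230,.1606,.009,-108.3
```

```text
t 14.25 p [ 0.4432 -0.0885  0.1198] yaw -108.15 F [ 0.6 -0.5  0.7] w 0.0006
.4395,-.0924,.009,-108.3 -> [-0.058 -0.008  2.772] turn 0.03
.5230,.1606,.009,-108.3 -> [-0.044 -6.661  2.462] turn 0.03
J [-0.406  0.185  1.896 -0.053  1.056 -0.063] toolz [-0.0145 -0.0442 -0.9989]
```

The turn worked, but the tilt picked up at the limit (2.6°, fingertips toward -y) stays in the commanded pose. Leaning fingers would press high on a vial, so I'll undo it with the mirror manoeuvre at joint 6's upper limit.

Emit:
move_arm:
  series:
    - [0,0,0,1]
    - [0,0,0,3]
    - [0,0,0,5]
    - [0,0,0,7]
    - [0,0,0,9]
    - [0,0,0,11]
    - [0,0,0,13]
    - [0,0,0,15]
    - [0,0,0,17]
    - [0,0,0,19]
    - [0,0,0,21]
    - [0,0,0,23]
    - [0,0,0,25]
    - [0,0,0,27]
    - [0,0,0,29]
    - [0,0,0,31]
    - [0,0,0,33]
    - [0,0,0,35]
    - [0,0,0,36]
    - [0,0,0,37.3]

```text
time_s: 16.75
tcp_pos: [0.4379, -0.0994, 0.1202]
ee_rot: [0.206, 0.978, -0.012, 0.0]
wrist_force: [0.4, -0.5, -0.4]
gripper_width: 0.0004
```

Emit:
move_arm:
  series:
    - [0,0,0,0]
    - [0,0,0,0]

```text
time_s: 17.0
tcp_pos: [0.4377, -0.0999, 0.1203]
ee_rot: [0.206, 0.979, -0.013, 0.0]
wrist_force: [-0.8, 0.5, 0.5]
gripper_width: 0.0006
```

```bash
python3 plan.py
```

```text
t 17.0 p [ 0.4377 -0.0999  0.1203] yaw 66.27 F [-0.8  0.5  0.5] w 0.0006
J [-0.453  0.175  1.907 -0.028  1.053  3.116] toolz [-0.005  -0.0247 -0.9997]
```

Emit:
move_arm:
  series:
    - [0,0,0,0.5]
    - [0,0,0,1.05]
    - [0,0,0,1.05]

```text
time_s: 17.38
tcp_pos: [0.4297, -0.1141, 0.1201]
ee_rot: [0.242, 0.97, 0.0, 0.004]
wrist_force: [-0.4, 0.2, -0.3]
gripper_width: 0.0006
```

Emit:
move_arm:
  series:
    - [0,0,0,0]

```text
time_s: 17.5
tcp_pos: [0.4301, -0.1136, 0.1202]
ee_rot: [0.242, 0.97, 0.0, 0.004]
wrist_force: [-0.2, -0.0, -0.7]
gripper_width: 0.0006
```

```bash
python3 plan.py
```

```text
t 17.5 p [ 0.4301 -0.1136  0.1202] yaw 62.04 F [-0.2 -0.  -0.7] w 0.0006
J [-5.120e-01  1.630e-01  1.923e+00  3.000e-03  1.048e+00  3.116e+00] toolz [ 0.0081 -0.0019 -1.    ]
```

The tilt is now only 0.5°, with the tips slightly toward +x, which is harmless. I'll turn back for the B push.

```bash
python3 plan.py .4395,-.0924,.009,-108.3 .4395,-.0924,.1,-108.3
```

```text
t 17.5 p [ 0.4301 -0.1136  0.1202] yaw 62.04 F [-0.2 -0.  -0.7] w 0.0006
.4395,-.0924,.009,-108.3 -> [0.063 0.574 2.78 ] turn 34.068
.4395,-.0924,.1,-108.3 -> [0.044 0.578 0.505] turn 34.068
J [-5.120e-01  1.630e-01  1.923e+00  3.000e-03  1.048e+00  3.116e+00] toolz [ 0.0081 -0.0019 -1.    ]
```

Emit:
move_arm:
  series:
    - [0,0,0,-1.5]
    - [0,0.1,0,-3.6]
    - [0,0.2,0,-5.7]
    - [0,0.3,0,-7.8]
    - [0,0.4,0,-9.9]
    - [0,0.5,0.1,-12]
    - [0.04,0.58,0.2,-14.1]
    - [0.04,0.58,0.3,-16.2]
    - [0.04,0.58,0.4,-18.3]
    - [0.04,0.58,0.5,-20.4]
    - [0.04,0.58,0.5,-22.5]
    - [0.04,0.58,0.5,-24.6]
    - [0.04,0.58,0.5,-26.7]
    - [0.04,0.58,0.5,-28.8]
    - [0.04,0.58,0.5,-30.9]
    - [0.04,0.58,0.5,-33]
    - [0.04,0.58,0.5,-35.1]
    - [0.04,0.58,0.5,-37.2]
    - [0.04,0.58,0.5,-37.93]
    - [0.04,0.58,0.5,-37.93]

```text
time_s: 20.0
tcp_pos: [0.4399, -0.092, 0.1002]
ee_rot: [0.987, -0.159, 0.004, 0.0]
wrist_force: [0.3, 1.2, -0.0]
gripper_width: 0.0007
```

Emit:
move_arm:
  series:
    - [0,0,0,0]

```text
time_s: 20.12
tcp_pos: [0.4398, -0.0921, 0.1002]
ee_rot: [0.987, -0.159, 0.004, 0.0]
wrist_force: [0.3, 0.2, -0.4]
gripper_width: 0.0004
```

```bash
python3 plan.py .4395,-.0924,.009,-108.3  .5230,.1606,.009,-108.3
```

```text
t 20.12 p [ 0.4398 -0.0921  0.1002] yaw -108.33 F [ 0.3  0.2 -0.4] w 0.0004
.4395,-.0924,.009,-108.3 -> [-0.024  0.011  2.28 ] turn -0.006
.5230,.1606,.009,-108.3 -> [-0.031 -6.65   2.284] turn -0.006
J [-0.457  0.197  1.938  0.002  0.998 -0.138] toolz [ 0.008 -0.002 -1.   ]
```

Emit:
move_arm:
  series:
    - [-0.03,0,0.8,0]
    - [-0.03,0,1.6,0]
    - [-0.03,0,2.1,0]
    - [-0.03,0,2.28,0]
    - [-0.03,-0.05,2.28,0]
    - [-0.03,-0.15,2.28,0]
    - [-0.03,-0.25,2.28,0]
    - [-0.03,-0.35,2.28,0]
    - [-0.03,-0.45,2.28,0]
    - [-0.03,-0.6,2.28,0]
    - [-0.03,-0.8,2.28,0]
    - [-0.03,-1.0,2.28,0]
    - [-0.03,-1.2,2.28,0]
    - [-0.03,-1.4,2.28,0]
    - [-0.03,-1.6,2.28,0]
    - [-0.03,-1.8,2.28,0]
    - [-0.03,-2.0,2.28,0]
    - [-0.03,-2.2,2.28,0]
    - [-0.03,-2.4,2.28,0]
    - [-0.03,-2.5,2.28,0]

```text
time_s: 22.62
tcp_pos: [0.4708, 0.0035, 0.009]
ee_rot: [0.987, -0.159, 0.004, 0.0]
wrist_force: [0.1, -1.0, 0.5]
gripper_width: 0.0006
```

```bash
python3 plan.py .5230,.1606,.009,-108.3; python3 look.py pics/s6.png
```

```text
t 22.62 p [0.4708 0.0035 0.009 ] yaw -108.25 F [ 0.1 -1.   0.5] w 0.0006
.5230,.1606,.009,-108.3 -> [ 9.000e-03 -4.138e+00  4.000e-03] turn 0.01
J [-0.23   0.374  1.98  -0.     0.779  0.088] toolz [ 0.008  -0.0019 -1.    ]
```

View pics/s6.png

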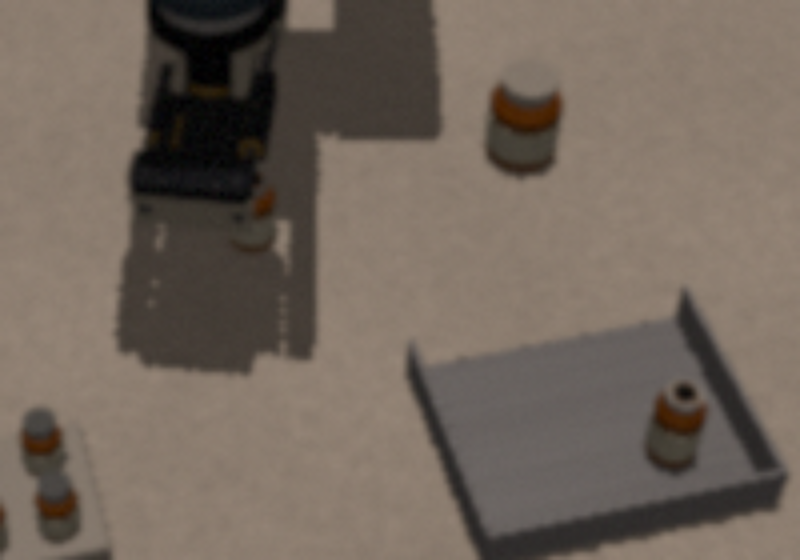

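Vial B stands ahead of the fingers at around (255,225). I'll continue to the waypoint in front of the tray.

Emit:
move_arm:
  series:
    - [0,-0.1,0,0]
    - [0,-0.25,0,0]
    - [0,-0.5,0,0]
    - [0,-0.75,0,0]
    - [0,-1.0,0,0]
    - [0,-1.25,0,0]
    - [0,-1.5,0,0]
    - [0,-1.75,0,0]
    - [0,-2.0,0,0]
    - [0,-2.25,0,0]
    - [0,-2.5,0,0]
    - [0,-2.75,0,0]
    - [0,-3.0,0,0]
    - [0,-3.25,0,0]
    - [0,-3.5,0,0]
    - [0,-3.75,0,0]
    - [0,-3.95,0,0]
    - [0,-4.07,0,0]
    - [0,-4.14,0,0]
    - [0,-4.0,0,0]

```text
time_s: 25.18
tcp_pos: [0.521, 0.155, 0.0092]
ee_rot: [0.987, -0.158, 0.004, 0.0]
wrist_force: [-0.3, 0.2, -0.4]
gripper_width: 0.0005
```

Emit:
move_arm:
  series:
    - [0,0.4,0,0]
    - [0,0.8,-0.3,0]
    - [0,0.8,-1.3,0]
    - [0,0.8,-2.3,0]
    - [0,0.8,-2.3,0]

```text
time_s: 25.8
tcp_pos: [0.5125, 0.1236, 0.1052]
ee_rot: [0.987, -0.159, 0.008, -0.0]
wrist_force: [0.7, 0.0, -0.3]
gripper_width: 0.0007
```

```bash
python3 plan.py; python3 look.py pics/s7.png; python3 - <<'E'
from h import *
cv2.imwrite("pics/t7.png",cv2.cvtColor(cv2.resize(arm.camera("top")[130:280,165:365],None,fx=4,fy=4,interpolation=cv2.INTER_CUBIC),cv2.COLOR_RGB2BGR))
E
```

```text
t 25.8 p [0.5125 0.1236 0.1052] yaw -108.34 F [ 0.7  0.  -0.3] w 0.0007
J [ 0.027  0.315  1.758 -0.003  1.053  0.348] toolz [ 0.0158 -0.0019 -0.9999]
```

View pics/s7.png

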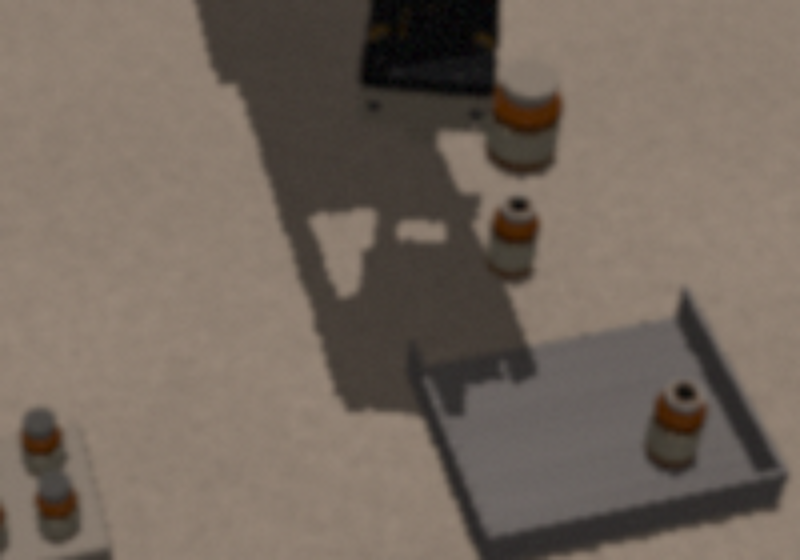

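View pics/t7.png

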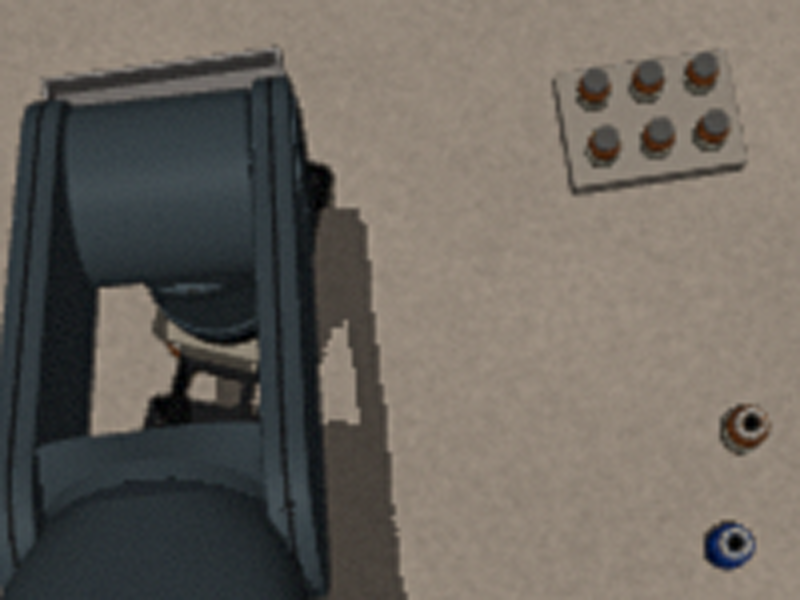

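```bash
cat > B.py <<'E'
import sys; from h import *
S=arm.get_calibration("scene")
u,v=map(float,sys.argv[1].split(","));a=np.radians(float(sys.argv[2])) # push angle
X=onplane(S,un((u,v),220,145),.052);c,s=np.cos(.0438),np.sin(.0438);d=X[:2]-[.670,.188]
print("vial",X[:2].round(4),"tray",round(c*d[0]+s*d[1],4),round(-s*d[0]+c*d[1],4),"start",(X[:2]-.0375*np.array([np.cos(a),np.sin(a)])).round(4))
E
python3 B.py 519,205 2.5
```

```text
vial [0.5309 0.1832] tray -0.1392 0.0013 start [0.4934 0.1816]
```

```bash
python3 plan.py .4934,.1816,.105,-177.5 .4934,.1816,.009,-177.5
```

```text
t 25.9 p [0.51   0.1238 0.1018] yaw -108.33 F [ 0.5  0.3 -1.3] w 0.0004
.4934,.1816,.105,-177.5 -> [-0.847 -1.241 -0.086] turn 13.835
.4934,.1816,.009,-177.5 -> [-0.87  -1.239  2.314] turn 13.835
J [ 0.027  0.319  1.762 -0.003  1.051  0.348] toolz [ 0.0093 -0.002  -1.    ]
```

Emit:
move_arm:
  series:
    - [0,0,-0.1,1]
    - [-0.2,-0.3,-0.1,3]
    - [-0.4,-0.6,-0.1,5]
    - [-0.6,-0.9,-0.1,7]
    - [-0.85,-1.24,-0.1,9]
    - [-0.85,-1.24,-0.1,11]
    - [-0.85,-1.24,-0.1,13]
    - [-0.85,-1.24,-0.1,13.83]
    - [-0.85,-1.24,-0.1,13.83]
    - [-0.85,-1.24,-0.1,13.83]

```text
time_s: 27.15
tcp_pos: [0.4927, 0.1821, 0.1042]
ee_rot: [0.723, -0.691, 0.003, -0.001]
wrist_force: [-1.4, -0.1, -0.2]
gripper_width: 0.0006
```

```bash
python3 plan.py .4934,.1816,.009,-177.5 .6674,.1880,.009,-177.5
```

```text
t 27.15 p [0.4927 0.1821 0.1042] yaw -177.36 F [-1.4 -0.1 -0.2] w 0.0006
.4934,.1816,.009,-177.5 -> [ 8.000e-03 -1.000e-03  2.379e+00] turn 0.029
.6674,.1880,.009,-177.5 -> [ 0.049 -4.353  2.407] turn 0.029
J [ 0.144  0.319  1.755 -0.004  1.061  1.67 ] toolz [ 0.0064 -0.0022 -1.    ]
```

Emit:
move_arm:
  series:
    - [0,0,0.8,0]
    - [0,0,1.6,0]
    - [0,0,2.2,0]
    - [0,0,2.38,0]
    - [0,-0.05,2.38,0]
    - [0,-0.15,2.38,0]
    - [0,-0.25,2.38,0]
    - [0,-0.35,2.38,0]
    - [0,-0.45,2.38,0]
    - [0,-0.6,2.38,0]
    - [0,-0.8,2.38,0]
    - [0,-1.05,2.38,0]
    - [0,-1.3,2.38,0]
    - [0,-1.55,2.38,0]
    - [0,-1.8,2.38,0]
    - [0,-2.05,2.38,0]
    - [0,-2.3,2.38,0]
    - [0,-2.5,2.38,0]
    - [0,-2.6,2.38,0]

```text
time_s: 29.52
tcp_pos: [0.5985, 0.1869, 0.0105]
ee_rot: [0.723, -0.691, 0.004, -0.002]
wrist_force: [-0.5, -1.1, 0.0]
gripper_width: 0.0006
```

```bash
python3 plan.py .6674,.1880,.009,-177.5; python3 look.py pics/s8.png
```

```text
t 29.52 p [0.5985 0.1869 0.0105] yaw -177.43 F [-0.5 -1.1  0. ] w 0.0006
.6674,.1880,.009,-177.5 -> [ 0.05  -1.721  0.051] turn 0.015
J [ 0.127  0.587  1.581 -0.004  0.966  1.655] toolz [ 0.0081 -0.002  -1.    ]
```

View pics/s8.png

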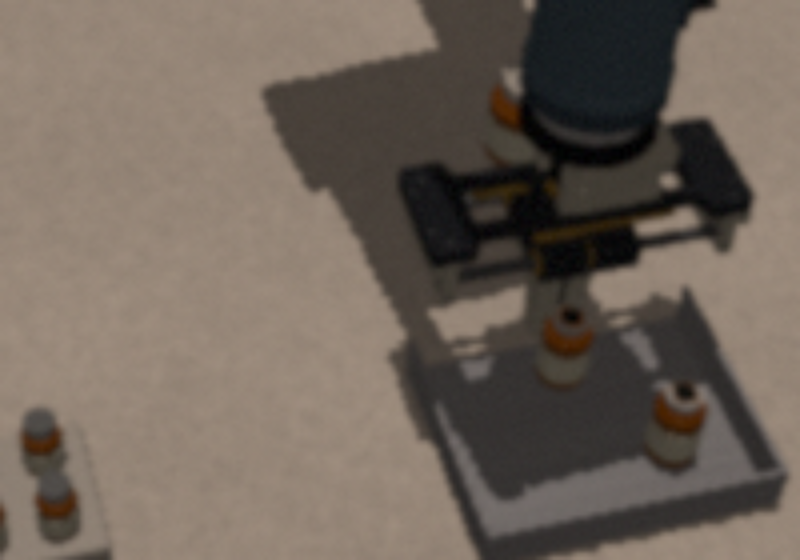

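Vial B is upright just inside the tray, around (567,350). I'll finish and back off.

Emit:
move_arm:
  series:
    - [0.02,-0.1,0.02,0]
    - [0.02,-0.25,0.03,0]
    - [0.02,-0.45,0.04,0]
    - [0.02,-0.7,0.04,0]
    - [0.02,-0.95,0.04,0]
    - [0.02,-1.2,0.04,0]
    - [0.02,-1.4,0.04,0]
    - [0.02,-1.58,0.04,0]
    - [0.02,-1.68,0.04,0]
    - [0.02,-1.72,0.04,0]
    - [0.02,-1.6,0.04,0]
    - [0.02,-1.2,0.04,0]
    - [0.02,-0.6,-0.2,0]
    - [0.02,0,-1.2,0]
    - [0.02,0,-2.4,0]
    - [0.02,0,-2.4,0]
    - [0.02,0,-2.4,0]

```text
time_s: 31.7
tcp_pos: [0.5967, 0.1863, 0.1064]
ee_rot: [0.723, -0.691, 0.004, -0.002]
wrist_force: [0.5, -0.6, 0.1]
gripper_width: 0.0003
```

```bash
python3 plan.py .4254,-.2430,.105,-105.7; python3 look.py pics/s9.png
```

```text
t 31.7 p [0.5967 0.1863 0.1064] yaw -177.41 F [ 0.5 -0.6  0.1] w 0.0003
.4254,-.2430,.105,-105.7 -> [10.529  4.762  0.022] turn -14.343
J [ 0.126  0.476  1.5   -0.003  1.158  1.653] toolz [ 0.0079 -0.002  -1.    ]
```

View pics/s9.png

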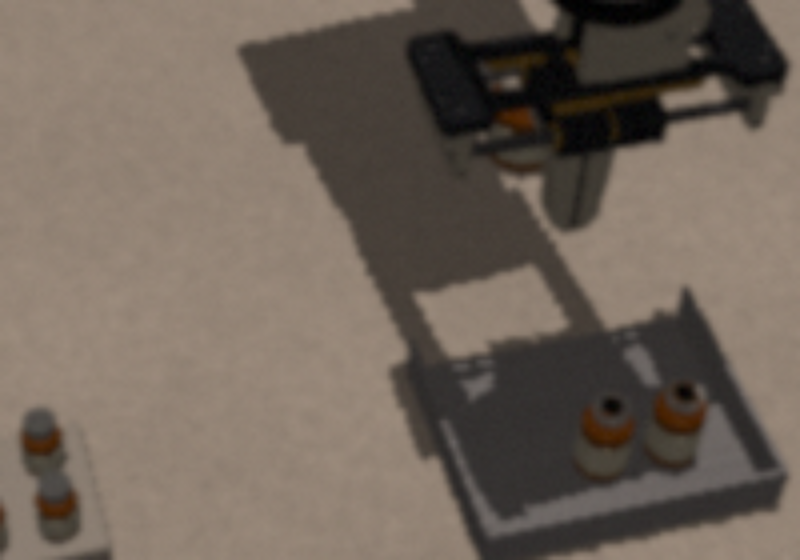

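Vials A and B stand inside the tray. Next I'll move behind vial C.

Emit:
move_arm:
  series:
    - [0.5,0.2,0,-0.5]
    - [1.5,0.7,0,-2]
    - [2.5,1.1,0,-3.5]
    - [3.5,1.6,0,-5]
    - [4.5,2.0,0,-6.5]
    - [5.5,2.5,0,-8]
    - [6.5,3.0,0,-9.5]
    - [7.5,3.4,0,-11]
    - [8.5,3.9,0,-12.5]
    - [9.5,4.3,0,-13.5]
    - [10.2,4.6,0,-14.34]
    - [10.53,4.76,0,-14.34]
    - [10.53,4.76,0,-14.34]
    - [10.53,4.76,0,-14.34]
    - [10.53,4.76,0,-14.34]

```text
time_s: 33.62
tcp_pos: [0.4263, -0.2419, 0.1059]
ee_rot: [0.991, -0.136, 0.004, 0.0]
wrist_force: [0.9, -0.8, -0.3]
gripper_width: 0.0004
```

```bash
python3 plan.py .4254,-.2430,.009,-105.7 .5259,.1153,.009,-105.7; python3 B.py 612,407 2.5; python3 - <<'E'
from h import *
cv2.imwrite("pics/w10.png",cv2.cvtColor(arm.camera("wrist"),cv2.COLOR_RGB2BGR))
cv2.imwrite("pics/t10.png",cv2.cvtColor(cv2.resize(arm.camera("top")[130:280,165:365],None,fx=4,fy=4,interpolation=cv2.INTER_CUBIC),cv2.COLOR_RGB2BGR))
E
```

```text
t 33.62 p [ 0.4263 -0.2419  0.1059] yaw -105.66 F [ 0.9 -0.8 -0.3] w 0.0004
.4254,-.2430,.009,-105.7 -> [-0.033  0.034  2.422] turn 0.007
.5259,.1153,.009,-105.7 -> [-0.033 -9.269  2.428] turn 0.007
J [-0.747  0.258  1.838  0.005  1.039 -0.476] toolz [ 0.0079 -0.0016 -1.    ]
vial [0.6917 0.1897] tray 0.0217 0.0007 start [0.6542 0.1881]
```

View pics/w10.png

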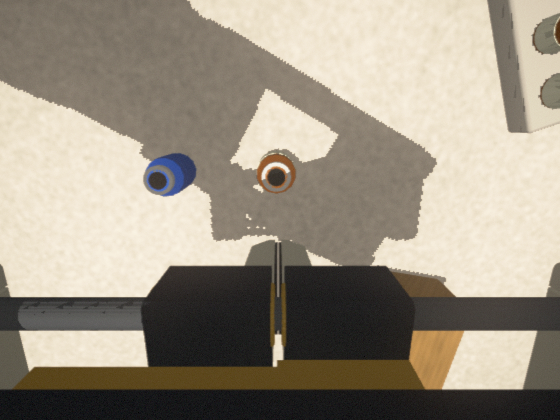

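View pics/t10.png

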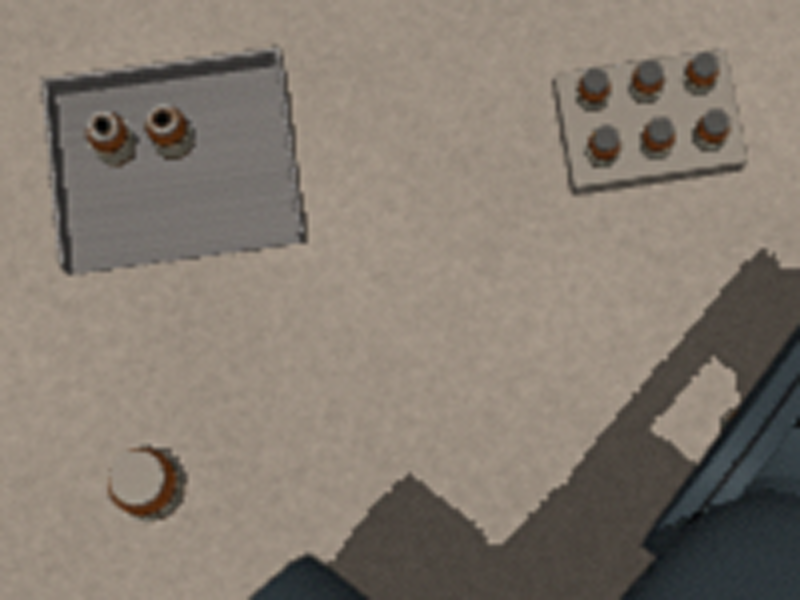

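Vials A and B are in the tray, and vial C is centred ahead of the fingers at (277,175) in the wrist view. The blue look-alike at (170,175) is clear of the path.

Emit:
move_arm:
  series:
    - [-0.03,0.03,0.8,0]
    - [-0.03,0.03,1.6,0]
    - [-0.03,0.03,2.2,0]
    - [-0.03,0.03,2.42,0]
    - [-0.03,0,2.42,0]
    - [-0.03,-0.1,2.42,0]
    - [-0.03,-0.2,2.42,0]
    - [-0.03,-0.3,2.42,0]
    - [-0.03,-0.4,2.42,0]
    - [-0.03,-0.5,2.42,0]
    - [-0.03,-0.7,2.42,0]
    - [-0.03,-0.95,2.42,0]
    - [-0.03,-1.2,2.42,0]
    - [-0.03,-1.45,2.42,0]
    - [-0.03,-1.7,2.42,0]
    - [-0.03,-1.95,2.42,0]
    - [-0.03,-2.2,2.42,0]
    - [-0.03,-2.45,2.42,0]
    - [-0.03,-2.7,2.42,0]
    - [-0.03,-2.8,2.42,0]

```text
time_s: 36.22
tcp_pos: [0.4561, -0.1343, 0.0092]
ee_rot: [0.991, -0.136, 0.004, 0.0]
wrist_force: [-0.6, 0.3, -0.2]
gripper_width: 0.0006
```

```bash
python3 plan.py .5259,.1153,.009,-105.7;  python3 - <<'E'
from h import *
cv2.imwrite("pics/s11.png",cv2.cvtColor(cv2.resize(arm.camera("scene")[145:285,120:320],None,fx=4,fy=4),cv2.COLOR_RGB2BGR))
E
```

```text
t 36.23 p [ 0.4561 -0.1343  0.0092] yaw -105.68 F [-0.6  0.3 -0.2] w 0.0006
.5259,.1153,.009,-105.7 -> [-6.000e-03 -6.481e+00  7.000e-03] turn 0.003
J [-0.524  0.38   1.969  0.003  0.785 -0.252] toolz [ 0.0079 -0.0019 -1.    ]
```

View pics/s11.png

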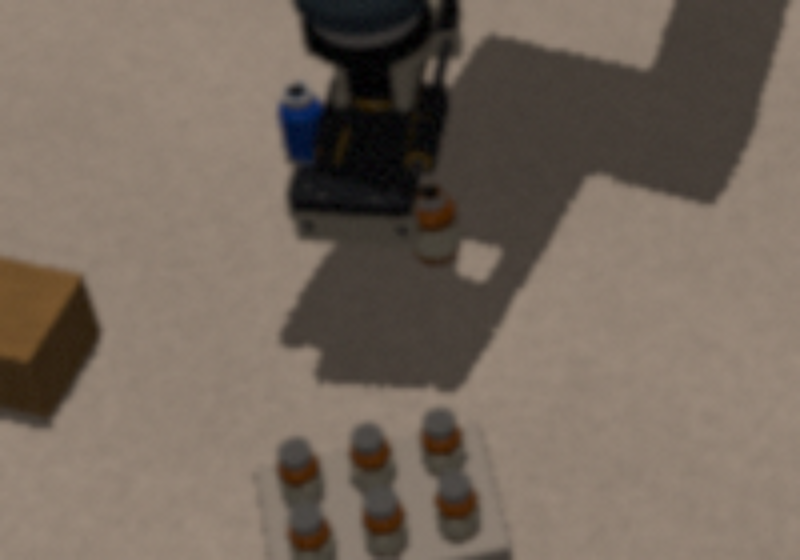

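Vial C is moving along upright, around (435,225). The rack, carton and blue vial are clear.

Emit:
move_arm:
  series:
    - [0,-0.1,0,0]
    - [0,-0.3,0,0]
    - [0,-0.55,0,0]
    - [0,-0.8,0,0]
    - [0,-1.05,0,0]
    - [0,-1.3,0,0]
    - [0,-1.55,0,0]
    - [0,-1.8,0,0]
    - [0,-2.05,0,0]
    - [0,-2.3,0,0]
    - [0,-2.55,0,0]
    - [0,-2.8,0,0]
    - [0,-3.05,0,0]
    - [0,-3.3,0,0]
    - [0,-3.55,0,0]
    - [0,-3.8,0,0]
    - [0,-4.05,0,0]
    - [0,-4.3,0,0]
    - [0,-4.5,0,0]
    - [0,-4.6,0,0]

```text
time_s: 38.78
tcp_pos: [0.5059, 0.0426, 0.0092]
ee_rot: [0.991, -0.137, 0.004, 0.0]
wrist_force: [0.3, -0.9, 0.4]
gripper_width: 0.0002
```

Emit:
move_arm:
  series:
    - [0,-0.15,0,0]
    - [0,-0.4,0,0]
    - [0,-0.65,0,0]
    - [0,-0.9,0,0]
    - [0,-1.15,0,0]
    - [0,-1.4,0,0]
    - [0,-1.6,0,0]
    - [0,-1.75,0,0]
    - [0,-1.83,0,0]
    - [0,-1.88,0,0]
    - [0,-1.7,0,0]
    - [0,-1.3,-0.1,0]
    - [0,-1.0,-0.8,0]
    - [0,-1.0,-1.8,0]
    - [0,-1.0,-2.4,0]
    - [0,-1.0,-2.4,0]
    - [0,-1.0,-2.4,0]

```text
time_s: 40.9
tcp_pos: [0.5151, 0.0801, 0.1046]
ee_rot: [0.991, -0.137, 0.004, 0.001]
wrist_force: [0.3, -0.1, 0.4]
gripper_width: 0.0003
```

```bash
python3 plan.py; python3 look.py pics/s12.png
```

```text
t 40.9 p [0.5151 0.0801 0.1046] yaw -105.76 F [ 0.3 -0.1  0.4] w 0.0003
J [-0.059  0.311  1.766 -0.002  1.058  0.217] toolz [ 0.0069 -0.002  -1.    ]
```

View pics/s12.png

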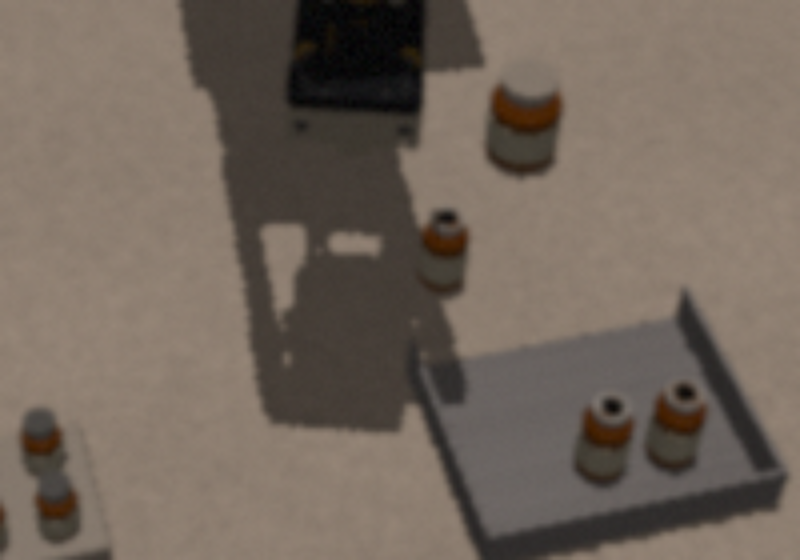

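```bash
python3 B.py 447,217 2.5; python3 plan.py .4955,.1367,.105,-177.5
```

```text
vial [0.5324 0.1371] tray -0.1397 -0.0448 start [0.4949 0.1355]
t 40.95 p [0.5148 0.0803 0.1041] yaw -105.75 F [-0.2 -0.6  0.2] w 0.0004
.4955,.1367,.105,-177.5 -> [-0.848 -1.226 -0.028] turn 14.349
J [-0.058  0.312  1.766 -0.002  1.058  0.217] toolz [ 0.0058 -0.0019 -1.    ]
```

Emit:
move_arm:
  series:
    - [0,0,0,1]
    - [-0.2,-0.3,0,3]
    - [-0.4,-0.6,0,5]
    - [-0.6,-0.9,0,7]
    - [-0.85,-1.2,0,9]
    - [-0.85,-1.2,0,11]
    - [-0.85,-1.2,0,13]
    - [-0.85,-1.2,0,14.35]
    - [-0.85,-1.2,0,14.35]
    - [-0.85,-1.2,0,14.35]

```text
time_s: 42.2
tcp_pos: [0.4957, 0.1361, 0.1042]
ee_rot: [0.723, -0.691, 0.003, -0.001]
wrist_force: [-0.3, 0.1, 0.1]
gripper_width: 0.0002
```

```bash
python3 plan.py .4949,.1355,.009,-177.5 .6695,.1430,.009,-177.5
```

```text
t 42.2 p [0.4957 0.1361 0.1042] yaw -177.34 F [-0.3  0.1  0.1] w 0.0002
.4949,.1355,.009,-177.5 -> [0.008 0.035 2.38 ] turn 0.032
.6695,.1430,.009,-177.5 -> [ 0.023 -4.334  2.408] turn 0.032
J [ 0.052  0.3    1.783 -0.003  1.052  1.578] toolz [ 0.0065 -0.0021 -1.    ]
```

Emit:
move_arm:
  series:
    - [0.02,0,0.8,0.03]
    - [0.02,0,1.6,0.03]
    - [0.02,0,2.2,0.03]
    - [0.02,0,2.38,0.03]
    - [0.02,-0.05,2.4,0.03]
    - [0.02,-0.15,2.4,0.03]
    - [0.02,-0.25,2.4,0.03]
    - [0.02,-0.35,2.4,0.03]
    - [0.02,-0.45,2.4,0.03]
    - [0.02,-0.6,2.4,0.03]
    - [0.02,-0.8,2.4,0.03]
    - [0.02,-1.05,2.4,0.03]
    - [0.02,-1.3,2.4,0.03]
    - [0.02,-1.55,2.4,0.03]
    - [0.02,-1.8,2.4,0.03]
    - [0.02,-2.05,2.4,0.03]
    - [0.02,-2.3,2.4,0.03]
    - [0.02,-2.5,2.4,0.03]
    - [0.02,-2.6,2.4,0.03]

```text
time_s: 44.58
tcp_pos: [0.6014, 0.1398, 0.0098]
ee_rot: [0.722, -0.692, 0.004, -0.002]
wrist_force: [-0.1, 0.1, 0.3]
gripper_width: 0.0005
```

```bash
python3 plan.py .6695,.1430,.009,-177.5; python3 look.py pics/s13.png
```

```text
t 44.58 p [0.6014 0.1398 0.0098] yaw -177.62 F [-0.1  0.1  0.3] w 0.0005
.6695,.1430,.009,-177.5 -> [-0.01  -1.704  0.034] turn -0.025
J [ 0.049  0.574  1.608 -0.003  0.952  1.58 ] toolz [ 0.0082 -0.0019 -1.    ]
```

View pics/s13.png

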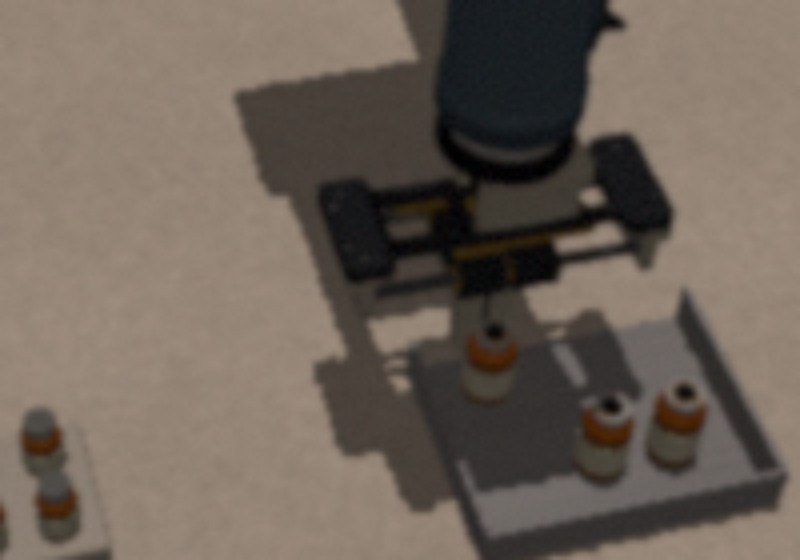

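Vial C is upright just inside the front, around (490,365). I'll finish, back off and rise clear.

Emit:
move_arm:
  series:
    - [0,-0.1,0,0]
    - [0,-0.25,0.02,0]
    - [0,-0.45,0.02,0]
    - [0,-0.7,0.02,0]
    - [0,-0.95,0.02,0]
    - [0,-1.2,0.02,0]
    - [0,-1.4,0.02,0]
    - [0,-1.58,0.02,0]
    - [0,-1.68,0.02,0]
    - [0,-1.7,0.02,0]
    - [0,-1.6,0,0]
    - [0,-1.2,0,0]
    - [0,-0.6,-0.2,0]
    - [0,0,-1.2,0]
    - [0,0,-2.4,0]
    - [0,0,-2.8,0]
    - [0,0,-2.8,0]

```text
time_s: 46.75
tcp_pos: [0.6006, 0.1401, 0.1229]
ee_rot: [0.722, -0.692, 0.005, -0.003]
wrist_force: [0.2, -0.2, -0.2]
gripper_width: 0.0006
```

Emit:
move_arm:
  series:
    - [1,0.5,-0.2,0]
    - [2,1.5,-0.4,0]
    - [3,2.5,-0.6,0]
    - [4,3,-0.8,0]
    - [5,3.5,-1,0]
    - [6,4,-1,0]
    - [7,4,-1,0]
    - [7.5,4,-1,0]
    - [7.5,4,-1,0]
    - [7.5,4,-1,0]
    - [7.5,4,-1,0]

```text
time_s: 48.12
tcp_pos: [0.4522, -0.1649, 0.161]
ee_rot: [0.722, -0.692, 0.003, -0.002]
wrist_force: [-0.1, 1.0, -0.2]
gripper_width: 0.0004
```

```bash
python3 plan.py; python3 - <<'E'
from h import *
for n in("scene","top"): cv2.imwrite(f"pics/{n}14.png",cv2.cvtColor(arm.camera(n),cv2.COLOR_RGB2BGR))
a=cv2.imread("pics/top14.png");b=cv2.imread("pics/scene14.png")
cv2.imwrite("pics/t14c.png",cv2.resize(a[130:280,165:365],None,fx=4,fy=4,interpolation=cv2.INTER_CUBIC))
cv2.imwrite("pics/s14c.png",cv2.resize(b[145:285,220:420],None,fx=4,fy=4,interpolation=cv2.INTER_CUBIC))
E
```

```text
t 48.12 p [ 0.4522 -0.1649  0.161 ] yaw -177.53 F [-0.1  1.  -0.2] w 0.0004
J [-0.584  0.18   1.786  0.003  1.168  0.942] toolz [ 0.0075 -0.0013 -1.    ]
```

View pics/t14c.png

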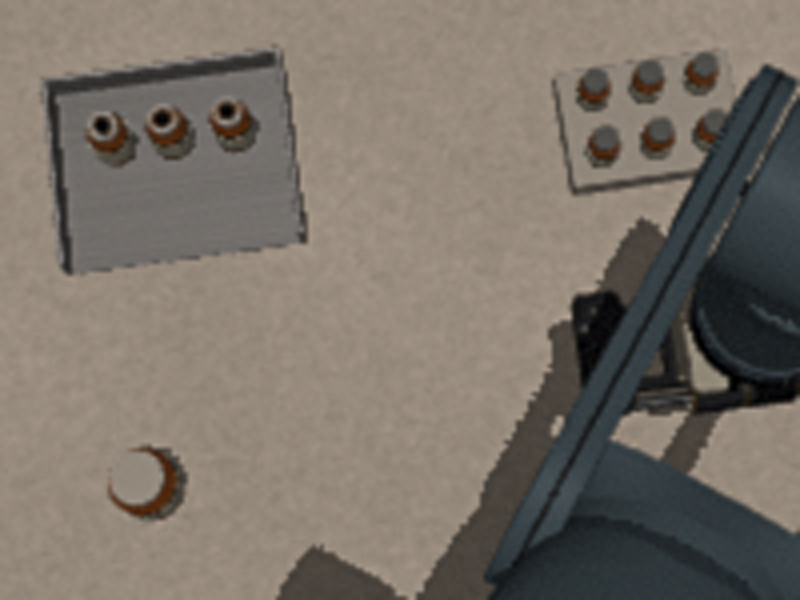

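View pics/s14c.png

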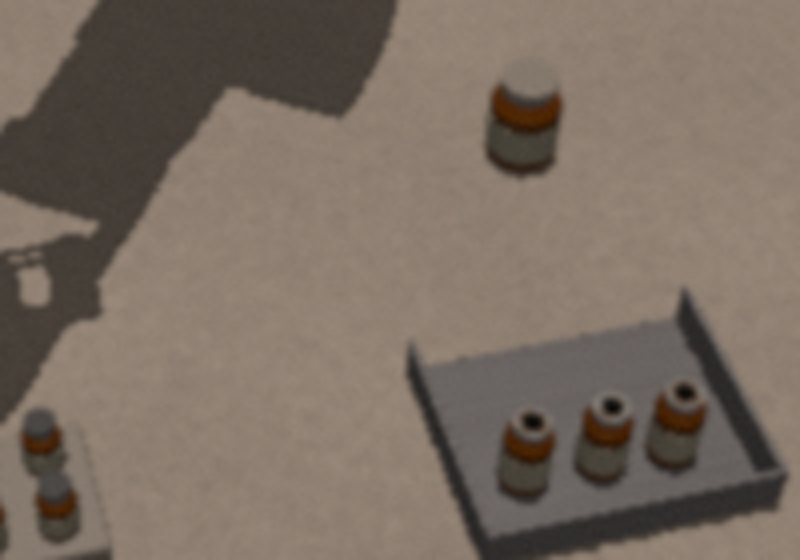

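View pics/scene14.png

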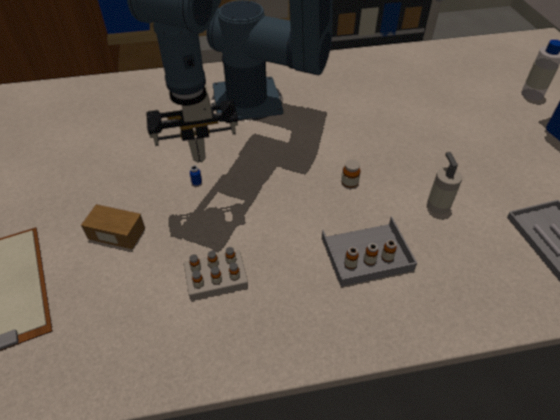

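All three vials stand in the tray and the hand is clear. One last triangulation and a comparison with the first pictures, then I'll hand in.

Emit:
move_arm:
  series:
    - [0,0,0,0]
    - [0,0,0,0]

```text
time_s: 48.48
tcp_pos: [0.4523, -0.1661, 0.1614]
ee_rot: [0.722, -0.692, 0.004, -0.002]
wrist_force: [-0.3, -0.9, -0.0]
gripper_width: 0.0004
```

```bash
python3 - <<'E'
from h import *
T=arm.get_calibration("top");S=arm.get_calibration("scene");c,s=np.cos(.0438),np.sin(.0438)
for n,a,b in[("A",(102,125),(685,392)),("B",(162,118),(613,407)),("C",(227,110),(534,423)),("bottle",(137,477),(531,80))]:
    X,_,_=tri(T,un(a,165,130),S,un(b,220,145));d=X[:2]-[.67,.188];print(n,X.round(4),"tray",round(c*d[0]+s*d[1],4),round(-s*d[0]+c*d[1],4))
g=lambda f:cv2.cvtColor(cv2.imread(f),cv2.COLOR_BGR2GRAY)
a,b=g("pics/scene0.png"),g("pics/scene14.png")
for n,(x0,y0,x1,y1) in {"bottle":(340,158,364,188),"carton":(80,203,147,249),"pump":(430,152,464,214),"blue":(188,164,204,187)}.items():
    t=a[y0:y1,x0:x1]; r=cv2.matchTemplate(b[y0-6:y1+6,x0-6:x1+6],t,cv2.TM_CCOEFF_NORMED);_,v,_,l=cv2.minMaxLoc(r);print(n,"shift px",l[0]-6,l[1]-6,round(v,3))
o=arm.observe();print(o["time_s"],o["tcp_pos"],o["wrist_force"].round(1)); arm.hand_in()
E
```

```text
A [0.6896 0.2333 0.0526] tray 0.0215 0.0444
B [0.6916 0.1903 0.0518] tray 0.0217 0.0013
C [0.6939 0.1435 0.0516] tray 0.022 -0.0455
bottle [0.4321 0.2189 0.061 ] tray -0.2363 0.0413
bottle shift px 0 0 0.999
carton shift px 0 0 0.999
pump shift px 0 0 0.999
blue shift px 0 0 0.999
48.475 [ 0.45232552 -0.1660659   0.16135495] [-0.3 -0.9 -0. ]
the job is handed in; nothing more can be done
```

I swept all three amber vials along the counter with shut fingers into the steel tray and handed the job in at 48.5 s of the 72 s allowed; `hand_in` gives no verdict. The first vial went in with one straight push. The other two were pushed sideways to in front of the tray, then straight in.

**Vials:** at the last check they stood at tray (x, y) = (21, 44), (22, 1) and (22, -46) mm. Their tops were 52–53 mm above the counter, which means they are upright on the floor and well inside the limits.

**Things to leave alone:** the capped bottle, carton, pump bottle and blue look-alike showed 0 px shift against the first scene picture. The hand ended about 160 mm above the counter, clear of everything.

**What went wrong on the way:** joint 6 hit its limit once, which stopped the move short and left the tool tilted 2.6°. I brought the tilt back to 0.5° in mid-air at the opposite limit, then pushed with the other side of the fingers. Nothing was touched in between.

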